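# Put the trimmer's cap away and shut the bathroom cabinet

### The arm

A 7-joint arm with a two-finger parallel gripper is mounted at the origin on the work surface. World frame = base frame: x ahead of the robot, y to its left, z up, the work surface at z = 0. Lengths are in m, angles in rad, forces in N, time in s.
With the tool pointing down it reaches from about 0.4 to 0.85 m from the base axis. Payload 10.4 kg.
Tool frame: the origin (TCP) lies midway between the tips of the shut fingers; the grasp point (between the pads) lies r.grip_point_offset behind it (r.grip_point_offset is the distance from the TCP to the grasp point, in m); z points along the fingers, y is the line along which they close (so a half turn about z gives the same grasp; the last joint's range is limited). The gripper opens to 87 mm and grips with 3 to 60 N. Pads are 19 mm wide; open, the fingers measure 117 mm over their backs; the gripper's body (75 mm by 190 mm) begins 51 mm behind the grasp point.
Start: joints at [-1.272, 0.332, -0.065, 1.46, 0.022, 1.35, -0.088], TCP at [0.198, 0.593, 0.223] pointing down, gripper open.
Joint ranges: [-2.6, 2.6], [-0.5, 2.12], [-1.47, 1.34], [0.16, 2.42], [-1.27, 4.41], [0.06, 2.06], [-2.6, 2.6]. Speed limits (rad/s): [2.22, 2.22, 2.79, 2.79, 3.14, 3.14, 3.14].

### API

Orientations are given as a unit quaternion [x, y, z, w].
In Python, from bench import r gives the robot as it stands.
- The arm moves only by the tool play_rows, never from a script. Its arguments are lists of equal length, an entry for each row: "claw": the closure, from 0 (fully open) to 1 (shut); "delta_pos": the shift along the tool's x, y, z scaled (see below), a list of three; "delta_rot": the turn, a rotation vector about the tool's x, y, z scaled (see below), a list of three. A call has 1 to 8 rows; each row shifts and turns the commanded pose from where the row before left it, along the tool's axes as they then stand; what a row does not reach is not made up. The controller multiplies each number of a shift by 200 mm and each number of a turn by pi rad. A row lasts 1/10 s, in which the tool goes at most 50 mm and 8.59 degrees, less where a joint would pass 70% of its speed; a pose out of reach is approached as far as the arm can. A call with a number of a shift or a turn outside -1 to 1 is refused whole. A call with a gripper value outside its range is refused whole. The fingers move at their own pace and stop on an object; "squeeze" is the grip in N (left out, the last holds). Time passes only in rows, so rows that do not move let the fingers close. It gives the time, the measured TCP pose, the force, the opening and the grip force at its end, in the units of the state.
- r.read_state(): the state, without advancing time (a new reading comes with each control period).
- r.camera(name): name is "side" or "top" or "wrist"; returns a dict with "pixels" (420x560x3 uint8, red, green, blue), "camera_matrix" (3x3 intrinsics, pixels), "D" ([k1, k2, p1, p2, k3] as OpenCV has them; the pictures are not rectified), "cam_to_world" (4x4, takes a point from camera to world coordinates); the wrist camera has in their place "hand_eye" (4x4, takes a point from camera to tool coordinates, whose origin is the TCP and whose axes are the flange's). Camera axes: x right, y up, looking along -z (the intrinsics and any distortion apply to the point x, -y, -z); pixel columns grow to the right and rows downward; lengths in m; the calibration is good to about 2 mm. A picture is of the moment at which its call begins: read the wrist's pose just before it. There is no depth.
- r.close_job(): hands the job in; it is judged then, once.
The state is a dict: "time": time; "joint_positions": joint angles; "joint_vel": joint speeds; "joint_torque": joint torques, N m; "ee_pos": TCP position; "eef_rot": TCP orientation; "ft_force": force on the tool from outside, world axes, zero at the start; "torque": the same for the moment, N m; "width": finger opening in m; "grip_force": force on a finger pad.
Only numpy, scipy, OpenCV 4.12 (cv2) and the standard library are available. Lean on these libraries where they do the work, as an engineer would, in place of code of your own. Each camera call takes 0.05 s, during which the arm holds its last target. There are 200 camera calls.

### The job

Lift the loose cap off the trimmer that stands in its charging dock, leaving the trimmer in the dock, and stand the cap upright, open end down, in the frosted glass dish inside the open cabinet. Then push the cabinet door shut, without slamming it, until it sits fully home on its catch. Leave the brush, the bottles and the jar as they are.

Things in the scene. Friction and masses are not known exactly. Their poses are not given: they have to be found in the camera images.
- cap: Grey plastic cap over the trimmer's head: a box 38 (x) x 46 (y) x 64 mm tall, closed on top, open below, walls 2.5 mm, 45 g. Origin at the centre of its open lower rim, z up. It sits loosely (2 mm play) over a 46 mm tall head and rests on the trimmer's shoulder: raise it more than 50 mm to clear.
- trimmer: Black trimmer standing loose in the dock: body 38 (x) x 46 (y) x 105 mm tall, with a steel head 29 x 37 mm and 46 mm tall on top. Origin at the centre of its lower end, z up along it; same yaw as the cap.
- dock: Charging dock fixed on the counter: base plate 100 x 100 x 10 mm, collar 78 x 84 mm up to 36 mm high whose pocket (floor 10 mm up) holds the trimmer's foot. Origin under its centre.
- dish: Round frosted glass dish, loose on the cabinet floor: outer radius 46 mm at the foot and 52 mm at the rim, 22 mm high, wall 4 mm, inner floor 5 mm up (inner radius there about 43 mm), 300 g. Origin at the centre of its underside.
- cabinet: Cabinet fixed on the counter, wooden walls, clear acrylic roof and back: 170 deep (x) x 250 wide (y) x 300 mm tall. Origin under its centre; its open front faces its own -x, the front edges of floor, walls and roof lie 85 mm before the origin. Floor top 18 mm up, roof underside 285 mm up, inner walls 113 mm either side. A roller catch sits high inside the right (-y) wall.
- door (a joint): Angle of the cabinet door: 0 is shut and home on the catch, it grows as the door opens (90 degrees = 1.57), limit 2.0. Wooden panel 244 mm wide, 283 mm tall (6 to 289 mm above the counter), 16 mm thick, hinged upright on the cabinet's left (+y) side. The catch is met at about 0.08 and takes about 3 N at the free edge; below 0.025 it draws the door home.
- door_hinge (a point): Point on the hinge axis, in the plane of the door's outer face, at the lower end of the door (102 mm in front of the cabinet's origin and 123 mm to its +y side). Its frame turns with the door: its own -y runs along the outer face to the free edge, its own -x points out of the outer face.
- door_edge (a point): Mid-height of the door's free edge on the outer face, 244 mm from the hinge axis. A steel knob of 26 mm, 24 mm proud, sits on the outer face 22 mm from this edge, 116 mm above the counter.
- jar: Small amber bottle, radius 22 mm, 110 mm tall, in the cabinet's back left corner. Origin under its centre. Bystander.
- brush: Wooden bristle brush lying bristles down, 183 mm long, 50 mm wide, 42 mm tall; origin under it, 90 mm from either end, x along it. Bystander.
- cologne: Green cologne bottle, radius 30 mm, 170 mm tall. Origin under its centre. Bystander.
- dispenser: White soap dispenser bottle with a steel spout, radius 34 mm, 170 mm tall. Origin under its centre. Bystander.
There are look-alikes about, which are no part of the job. What is shaped like the cap but yellow is not meant.

How it is judged:
On the way, in this order (a step that is already met when the one before it is completed fails the run):
1. the cap is lifted clear of the trimmer's head (z of cap in the frame of trimmer above 0.152 m), for 0.1 s.
2. the cap stands upright in the dish, let go of (horizontal distance between cap and dish below 0.025 m and z of cap in the frame of dish below 0.012 m and angle between cap's own z axis and vertical below 0.15 rad and contact force between cap and the fingers below 0.05 N), for 0.2 s.
3. the door is shut and seated on its catch (value of joint door below 0.02 rad), for 0.2 s.
At the end, for the whole second after the job is handed in: The door is shut on its catch (within 0.02 rad); inside, the cap stands upright (within 0.15 rad) and at rest on the floor of the dish, within 25 mm of its centre; the trimmer still stands in its dock (value of joint door below 0.02 rad and horizontal distance between cap and dish below 0.025 m and z of cap in the frame of dish below 0.012 m and angle between each of cap, trimmer's own z axis and vertical below 0.15 rad and linear speed of cap below 0.02 m/s and z of trimmer in the frame of dock below 0.016 m); the robot touches nothing.
It fails at once if the trimmer is pulled out of its dock or tipped (angle between trimmer's own z axis and vertical above 0.3 rad or z of trimmer in the frame of dock above 0.035 m).
It fails at once if the brush, a bottle or the jar is shifted by more than 40 mm or tipped (distance of any of brush, cologne, dispenser, jar from where it was at the start of the episode above 0.04 m or angle between any of cologne, dispenser, jar's own z axis and vertical above 0.5 rad).
It fails at once if the door is slammed (still more than 0.1 rad open and closing faster than 2.5 rad/s) (value of joint door above 0.1 rad and velocity of joint door below -2.5 rad/s).
It also fails if it takes over 64 s, if anything falls off the work surface, if the arm or the gripper's body presses on something with over 40 N, if the wrist force passes 120 N, or if a joint passes its speed limit or range.

## Working session

There is one attempt and no reset: what is moved stays moved. The work goes in short steps, Python scripts to look and compute and a tool call to move; the robot and the scene stay as the last step left them, time stands still between calls to the robot, and variables do not carry over. Pictures are saved under pics/ and viewed, at most 10 in all, crops included, and the job is handed in when it is done.

Besides the shell and the picture viewer there is one more tool, called after "Call:" as name(argument=value, ...) on one line, values as JSON. play_rows: Moves the arm, as the interface text tells. Shifts and turns lie within -1 to 1; 1 stands for 200 mm of shift or pi rad of turn. Its arguments: {"type":"object","properties":{"claw":{"type":"array"},"delta_pos":{"type":"array"},"delta_rot":{"type":"array"},"squeeze":{"type":"number"}},"required":["claw","delta_pos","delta_rot"]}

```bash
ls; mkdir -p pics; python3 - <<'E'
from bench import r
import cv2,numpy as np,pickle
s=r.read_state();print({k:np.round(v,3).tolist() for k,v in s.items()},r.grip_point_offset)
for n in("side","top"):
    c=r.camera(n);pickle.dump(c,open(n+".pkl","wb"));cv2.imwrite(f"pics/{n}0.png",c["pixels"][...,::-1])
    print(n,c["camera_matrix"],c["D"],np.round(c["cam_to_world"],3))
E
```

```text
pics
{'time': 0.0, 'joint_positions': [-1.272, 0.333, -0.065, 1.461, 0.022, 1.35, -0.089], 'joint_vel': [0.0, -0.0, 0.002, 0.002, -0.001, -0.0, 0.001], 'joint_torque': [-0.0, -62.323, 0.025, -38.991, -0.061, 0.039, 0.0], 'ee_pos': [0.198, 0.593, 0.222], 'eef_rot': [0.16, 0.987, -0.001, -0.0], 'ft_force': [0.226, 0.011, -0.782], 'torque': [-0.008, -0.004, -0.037], 'grip_force': 0.0, 'width': 0.087} 0.0187
side [[412.76267882   0.         279.85495393]
 [  0.         412.76267882 207.1351313 ]
 [  0.           0.           1.        ]] [0.02025568 0.         0.         0.         0.        ] [[-0.829 -0.53   0.179  0.709]
 [ 0.56  -0.788  0.257  0.205]
 [ 0.005  0.313  0.95   1.112]
 [ 0.     0.     0.     1.   ]]
top [[398.11733597   0.         285.46645444]
 [  0.         398.11733597 210.97697057]
 [  0.           0.           1.        ]] [0.02881926 0.         0.         0.         0.        ] [[-0.025  0.992 -0.126  0.421]
 [-1.    -0.024  0.012 -0.085]
 [ 0.009  0.126  0.992  1.122]
 [ 0.     0.     0.     1.   ]]
```

View pics/side0.png

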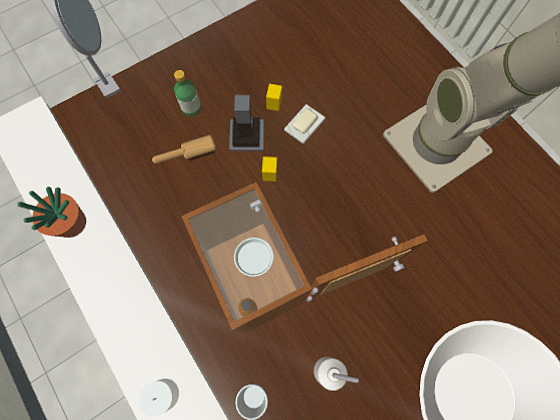

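View pics/top0.png

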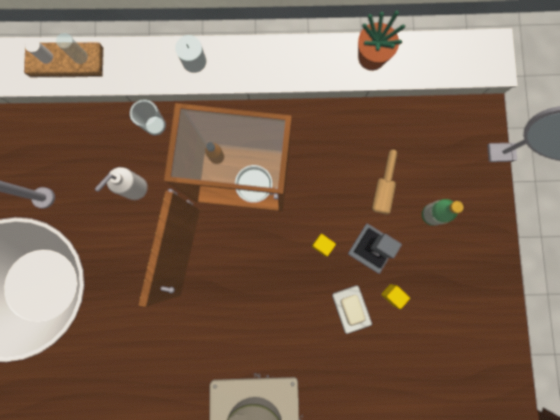

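Side view candidates for the cap: the grey box on the trimmer in the dock at (242,103), the yellow look-alikes at (274,97) and (269,168), and the dish of soap at (305,123), which is a different shape. In the top view the cap is at about (388,243), with the yellow ones at (325,245) and (397,297). I choose the grey one. The dish is at (254,257) side / (254,184) top. The door is hinged at about (312,290) side and its free edge is at (425,240). I'll check the choice in one close crop.

```bash
cat > h.py <<'E'
import cv2,numpy as np,pickle
def load(n): return pickle.load(open(n+".pkl","rb"))
def ray(c,uv,T=None):
    T=np.array(c["cam_to_world"] if T is None else T)
    p=cv2.undistortPoints(np.array(uv,float).reshape(-1,1,2),np.array(c["camera_matrix"]),np.array(c["D"])).reshape(-1,2)
    d=np.c_[p[:,0],-p[:,1],-np.ones(len(p))]@T[:3,:3].T
    return T[:3,3],d
def plane(c,uv,z,T=None):
    o,d=ray(c,uv,T); return o+d*((z-o[2])/d[:,2])[:,None]
E
python3 - <<'E'
from h import *
a=load("side")["pixels"][70:160,205:325];b=load("top")["pixels"][205:325,320:440]
f=lambda im,k:cv2.resize(im,None,fx=k,fy=k,interpolation=cv2.INTER_CUBIC)
a=f(a,3.2);b=f(b,3.2)
o=np.zeros((400,800,3),np.uint8);o[:a.shape[0],:a.shape[1]]=a;o[:b.shape[0],400:400+b.shape[1]]=b
o2=f(load("side")["pixels"][175:335,175:435],3.0)
cv2.imwrite("pics/cap.png",o[...,::-1]);cv2.imwrite("pics/cab.png",o2[...,::-1])
E
```

```text
(no output)
```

View pics/cap.png

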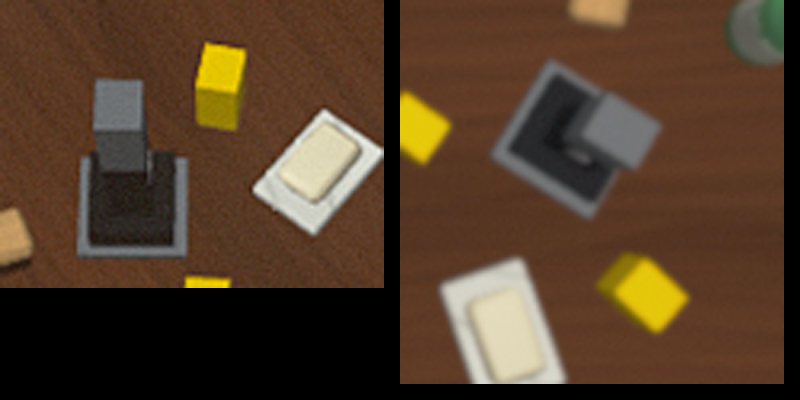

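View pics/cab.png

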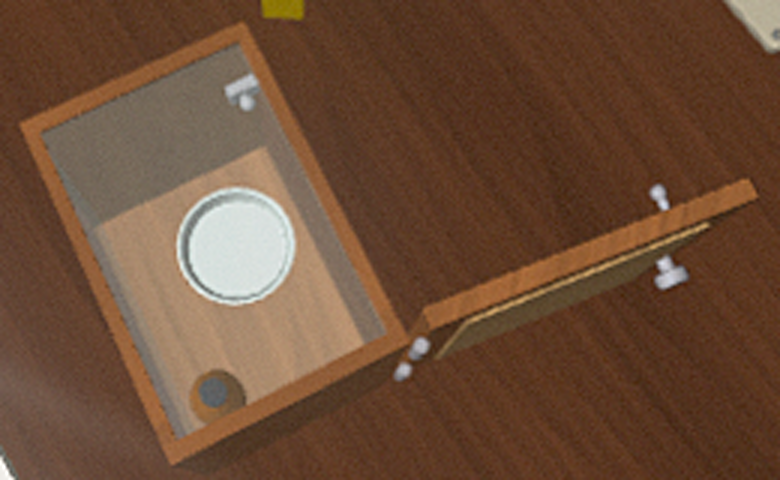

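Crops: the left shows the grey cap, closed top, on the black trimmer in the dock, so the choice is confirmed. The cabinet crop shows the dish rim centred at about (236,246), the jar in the corner at (217,395), the catch at (243,92), and the door top edge running from (425,325) to (757,195), with the knob at (670,272) on its outer side. Now the measurements.

```bash
python3 - <<'E'
from h import *
np.set_printoptions(precision=4,suppress=True)
S,T=load("side"),load("top")
s1=lambda p:(np.array(p,float)+.5)/3.2-.5+[205,70]
t1=lambda p:(np.array(p,float)-[400,0]+.5)/3.2-.5+[320,205]
s2=lambda p:(np.array(p,float)+.5)/3-.5+[175,175]
P=plane(S,s1([(98,80),(140,80),(145,113),(95,113)]),.179);print("capS",P.mean(0),P)
P=plane(T,t1([(608,92),(662,127),(632,170),(582,135)]),.179);print("capT",P.mean(0),P)
P=plane(S,s1([(80,157),(187,157),(187,257),(78,257)]),.010);print("dockS",P.mean(0),P)
P=plane(T,t1([(553,60),(492,156),(592,218)]),.010);print("dockT",(P[0]+P[2])/2,P)
P=plane(S,s2([(22,124),(245,24),(407,338),(175,463)]),.3);print("cab",P.mean(0),P)
e=P[0]-P[1];print("depth dirs",e,P[3]-P[2],np.degrees(np.arctan2(e[1],e[0])))
P=plane(S,s2([(425,325),(757,195),(423,310),(750,180)]),.289);print("door",P,np.linalg.norm(P[0]-P[1]))
P=plane(S,s2([(236,246),(178,246),(295,246)]),.04);print("dish",P,np.linalg.norm(P[1]-P[2]))
g=T["pixels"];m=((g.min(2)>150)).astype(np.uint8);m[:150]=0;m[215:]=0;m[:,:225]=0;m[:,285:]=0
u=np.argwhere(m>0)[:,::-1];(c,ax,an)=cv2.fitEllipse(cv2.convexHull(u.astype(np.int32)));print("dishT",c,ax,plane(T,[c],.04))
print("jarS",plane(S,s2([(213,390)]),.11))
hsv=lambda c:cv2.cvtColor(c["pixels"],cv2.COLOR_RGB2HSV)
for n,c in(("S",S),("T",T)):
    m=cv2.inRange(hsv(c),(22,150,120),(32,255,255))
    k,l,st,ce=cv2.connectedComponentsWithStats(m)
    for i in range(1,k):
        if st[i,4]>60:print("yellow",n,ce[i],st[i,4],plane(c,[ce[i]],.05))
print("cologne",plane(S,[(190,107)],0.0),plane(S,[(180,76)],.17),plane(T,[(457,207)],.17),"disp",plane(S,[(325,362)],.17))
print("brush",plane(S,s1([(10,210)]),.04))
E
```

```text
capS [ 0.4507 -0.3455  0.179 ] [[ 0.457  -0.3682  0.179 ]
 [ 0.4285 -0.3492  0.179 ]
 [ 0.4418 -0.321   0.179 ]
 [ 0.4754 -0.3435  0.179 ]]
capT [ 0.4531 -0.3383  0.179 ] [[ 0.482  -0.3304  0.179 ]
 [ 0.4552 -0.3687  0.179 ]
 [ 0.4243 -0.3447  0.179 ]
 [ 0.4508 -0.3094  0.179 ]]
dockS [ 0.4564 -0.3389  0.01  ] [[ 0.4699 -0.4105  0.01  ]
 [ 0.3861 -0.3544  0.01  ]
 [ 0.4433 -0.2674  0.01  ]
 [ 0.5264 -0.3232  0.01  ]]
dockT [ 0.4533 -0.341   0.01  ] [[ 0.5221 -0.3278  0.01  ]
 [ 0.4397 -0.2705  0.01  ]
 [ 0.3845 -0.3542  0.01  ]]
cab [0.666  0.0233 0.3   ] [[ 0.7335 -0.1107  0.3   ]
 [ 0.567  -0.0873  0.3   ]
 [ 0.5989  0.1547  0.3   ]
 [ 0.7646  0.1365  0.3   ]]
depth dirs [ 0.1665 -0.0234  0.    ] [ 0.1656 -0.0183  0.    ] -7.992489399220581
door [[0.5827 0.1538 0.289 ]
 [0.3438 0.2084 0.289 ]
 [0.5781 0.145  0.289 ]
 [0.3409 0.1977 0.289 ]] 0.24510672906123213
dish [[ 0.6417 -0.0102  0.04  ]
 [ 0.6838 -0.0386  0.04  ]
 [ 0.5988  0.0187  0.04  ]] 0.10244769138395171
dishT (255.24325561523438, 184.33872985839844) (36.56989288330078, 43.245216369628906) [[ 0.6351 -0.0167  0.04  ]]
jarS [[0.7235 0.0903 0.11  ]]
yellow S [273.0776  96.4339] 348 [[ 0.3322 -0.38    0.05  ]]
yellow S [268.9826 168.2529] 344 [[ 0.4702 -0.194   0.05  ]]
yellow T [323.795 244.511] 317 [[ 0.4644 -0.1988  0.05  ]]
yellow T [396.0758 295.8561] 396 [[ 0.3248 -0.3844  0.05  ]]
cologne [[ 0.5473 -0.5183  0.    ]] [[ 0.5466 -0.5042  0.17  ]] [[ 0.5421 -0.5103  0.17  ]] disp [[0.6464 0.2923 0.17  ]]
brush [[ 0.5577 -0.3828  0.04  ]]
```

```bash
cat >> h.py <<'E'
from scipy.spatial.transform import Rotation as Ro, Slerp
import json
def Rt(yaw,pitch):
    "heading yaw deg, pitch below horizontal deg; tool y = heading+90"
    a,b=np.radians([yaw,pitch]); h=np.array([np.cos(a),np.sin(a),0]); y=np.array([-np.sin(a),np.cos(a),0])
    z=h*np.cos(b)+np.array([0,0,-np.sin(b)]); return Ro.from_matrix(np.c_[np.cross(y,z),y,z])
def rows(p0,R0,wps,vmax=42.,wmax=7.6):
    p,R=np.array(p0,float),R0;out=[]
    for q,Q in wps:
        q=np.array(q,float);dr=(R.inv()*Q).as_rotvec();d=q-p
        n=max(1,int(np.ceil(max(np.linalg.norm(d)*1e3/vmax,np.degrees(np.linalg.norm(dr))/wmax))))
        sl=Slerp([0,1],Ro.concatenate([R,Q]));ps=p.copy()
        for i in range(1,n+1):
            dp=np.round(R.inv().apply(ps+d*i/n-p)/.2,3);w=np.round((R.inv()*sl(i/n)).as_rotvec()/np.pi,4)
            out.append((dp.tolist(),w.tolist()));p=p+R.apply(dp*.2);R=R*Ro.from_rotvec(w*np.pi)
    for i in range(0,len(out),8):
        print(json.dumps([o[0] for o in out[i:i+8]]),"\n  ",json.dumps([o[1] for o in out[i:i+8]]))
    print(len(out),"end",np.round(p,4),np.round(R.as_quat(),4).tolist())
E
python3 - <<'E'
from h import *
from bench import r
s=r.read_state();R0=Ro.from_quat(s["eef_rot"])
R1=Rt(-34,45);z=R1.apply([0,0,1])
G=np.array([.453,-.341,.163]);D=G-.1*z;print(D)
rows(s["ee_pos"],R0,[((.198,.593,.40),R0),((.5,.3,.4),R0),((.56,0,.40),R0),(D+[0,0,.1],R1)])
E
```

```text
[ 0.39437819 -0.30145909  0.23371068]
[[-0.0, 0.0, -0.178], [-0.001, 0.001, -0.178], [0.0, -0.0, -0.178], [-0.0, 0.0, -0.179], [-0.001, 0.0, -0.178], [-0.172, -0.083, 0.0], [-0.173, -0.083, 0.0], [-0.172, -0.083, 0.0]] 
   [[0.0, 0.0, 0.0], [0.0, 0.0, 0.0], [0.0, 0.0, 0.0], [0.0, 0.0, 0.0], [0.0, 0.0, 0.0], [0.0, 0.0, 0.0], [0.0, 0.0, 0.0], [0.0, 0.0, 0.0]]
[[-0.172, -0.083, 0.001], [-0.173, -0.082, -0.0], [-0.172, -0.083, -0.0], [-0.172, -0.083, -0.0], [-0.172, -0.083, 0.0], [-0.173, -0.083, 0.0], [-0.172, -0.083, 0.0], [-0.172, -0.083, 0.0]] 
   [[0.0, 0.0, 0.0], [0.0, 0.0, 0.0], [0.0, 0.0, 0.0], [0.0, 0.0, 0.0], [0.0, 0.0, 0.0], [0.0, 0.0, 0.0], [0.0, 0.0, 0.0], [0.0, 0.0, 0.0]]
[[-0.095, -0.166, 0.0], [-0.095, -0.166, 0.001], [-0.095, -0.166, -0.0], [-0.095, -0.166, 0.0], [-0.095, -0.166, 0.0], [-0.094, -0.166, 0.001], [-0.095, -0.166, -0.0], [-0.095, -0.166, 0.0]] 
   [[0.0, 0.0, 0.0], [0.0, 0.0, 0.0], [0.0, 0.0, 0.0], [0.0, 0.0, 0.0], [0.0, 0.0, 0.0], [0.0, 0.0, 0.0], [0.0, 0.0, 0.0], [0.0, 0.0, 0.0]]
[[0.034, -0.188, 0.037], [0.032, -0.188, 0.036], [0.03, -0.189, 0.036], [0.028, -0.19, 0.036], [0.025, -0.189, 0.036], [0.023, -0.19, 0.035], [0.02, -0.19, 0.036], [0.018, -0.191, 0.037]] 
   [[0.0037, -0.0276, 0.0091], [0.0038, -0.0276, 0.0091], [0.0037, -0.0276, 0.0092], [0.0037, -0.0276, 0.0091], [0.0038, -0.0276, 0.0091], [0.0037, -0.0276, 0.0091], [0.0037, -0.0276, 0.0092], [0.0038, -0.0276, 0.0091]]
[[0.016, -0.19, 0.037]] 
   [[0.0037, -0.0276, 0.0091]]
33 end [ 0.3944 -0.3015  0.3338] [0.2701, 0.8835, -0.1119, 0.366]
```

Call:
play_rows(claw=[0,0,0,0,0,0,0,0], delta_pos=[[0,0,-0.178],[0,0,-0.178],[0,0,-0.178],[0,0,-0.178],[0,0,-0.178],[-0.172,-0.083,0],[-0.172,-0.083,0],[-0.172,-0.083,0]], delta_rot=[[0,0,0],[0,0,0],[0,0,0],[0,0,0],[0,0,0],[0,0,0],[0,0,0],[0,0,0]])

```text
time: 0.9
ee_pos: [0.2806, 0.5121, 0.4002]
eef_rot: [0.16, 0.987, -0.0, -0.0]
ft_force: [0.5, -0.2, 0.1]
width: 0.0867
grip_force: 0.0
```

Call:
play_rows(claw=[0,0,0,0,0,0,0,0], delta_pos=[[-0.172,-0.083,0],[-0.172,-0.083,0],[-0.172,-0.083,0],[-0.172,-0.083,0],[-0.172,-0.083,0],[-0.172,-0.083,0],[-0.172,-0.083,0],[-0.172,-0.083,0]], delta_rot=[[0,0,0],[0,0,0],[0,0,0],[0,0,0],[0,0,0],[0,0,0],[0,0,0],[0,0,0]])

```text
time: 1.7
ee_pos: [0.4997, 0.2987, 0.4003]
eef_rot: [0.16, 0.987, -0.0, -0.0]
ft_force: [-0.4, 0.6, 0.0]
width: 0.0872
grip_force: 0.0
```

Call:
play_rows(claw=[0,0,0,0,0,0,0,0], delta_pos=[[-0.095,-0.166,0],[-0.095,-0.166,0],[-0.095,-0.166,0],[-0.095,-0.166,0],[-0.095,-0.166,0],[-0.095,-0.166,0],[-0.095,-0.166,0],[-0.095,-0.166,0]], delta_rot=[[0,0,0],[0,0,0],[0,0,0],[0,0,0],[0,0,0],[0,0,0],[0,0,0],[0,0,0]])

```text
time: 2.5
ee_pos: [0.559, -0.0015, 0.4003]
eef_rot: [0.16, 0.987, 0.0, -0.0]
ft_force: [0.7, 0.3, -0.3]
width: 0.0869
grip_force: 0.0
```

Call:
play_rows(claw=[0,0,0,0,0,0,0,0], delta_pos=[[0.034,-0.188,0.037],[0.032,-0.188,0.036],[0.03,-0.189,0.036],[0.028,-0.19,0.036],[0.025,-0.189,0.036],[0.023,-0.19,0.035],[0.02,-0.19,0.036],[0.018,-0.191,0.037]], delta_rot=[[0.0037,-0.0276,0.0091],[0.0037,-0.0276,0.0091],[0.0037,-0.0276,0.0091],[0.0037,-0.0276,0.0091],[0.0037,-0.0276,0.0091],[0.0037,-0.0276,0.0091],[0.0037,-0.0276,0.0091],[0.0037,-0.0276,0.0091]])

```text
time: 3.3
ee_pos: [0.4344, -0.2216, 0.352]
eef_rot: [0.243, 0.926, -0.077, 0.278]
ft_force: [0.7, 1.0, 0.9]
width: 0.0869
grip_force: 0.0
```

Call:
play_rows(claw=[0,0,0], delta_pos=[[0.016,-0.19,0.037],[0,0,0],[0,0,0]], delta_rot=[[0.0037,-0.0276,0.0091],[0,0,0],[0,0,0]])

```text
time: 3.6
ee_pos: [0.4293, -0.2273, 0.3522]
eef_rot: [0.244, 0.924, -0.076, 0.286]
ft_force: [-0.2, 0.1, -0.7]
width: 0.087
grip_force: 0.0
```

```bash
python3 - <<'E'
from h import *
from bench import r
s=r.read_state();print(np.round(s["joint_positions"],3));R=Ro.from_quat(s["eef_rot"]);print(R.as_matrix().round(3), s["ee_pos"])
E
```

```text
[ 0.14  -0.495  0.108  2.082  0.243  0.98   1.228]
[[-0.718  0.495  0.49 ]
 [ 0.408  0.869 -0.28 ]
 [-0.565 -0.001 -0.825]] [ 0.42929458 -0.22727866  0.35222953]
```

```bash
python3 - <<'E'
from h import *
from bench import r
s=r.read_state();R0=Ro.from_quat(s["eef_rot"])
R1=Rt(-34,50);z=R1.apply([0,0,1])
G=np.array([.453,-.341,.163]);D=G+.0187*z;print(D)
rows(s["ee_pos"],R0,[((.49,-.25,.34),R1),(D+[0,0,.1],R1)])
E
```

```text
[ 0.46296514 -0.34772157  0.14867497]
[[-0.115, 0.026, 0.116], [-0.108, 0.032, 0.12], [0.043, -0.12, 0.113], [0.042, -0.121, 0.114], [0.043, -0.12, 0.113], [0.042, -0.12, 0.113]] 
   [[0.0072, -0.0156, 0.0097], [0.0072, -0.0156, 0.0097], [-0.0, -0.0, 0.0], [-0.0, -0.0, 0.0], [-0.0, -0.0, 0.0], [-0.0, -0.0, 0.0]]
6 end [ 0.4629 -0.3477  0.2487] [0.2747, 0.8987, -0.1001, 0.327]
```

Call:
play_rows(claw=[0,0,0,0,0,0,0,0], delta_pos=[[-0.115,0.026,0.116],[-0.108,0.032,0.12],[0.043,-0.12,0.113],[0.042,-0.121,0.114],[0.043,-0.12,0.113],[0.042,-0.12,0.113],[0,0,0],[0,0,0]], delta_rot=[[0.0072,-0.0156,0.0097],[0.0072,-0.0156,0.0097],[0,0,0],[0,0,0],[0,0,0],[0,0,0],[0,0,0],[0,0,0]])

```text
time: 4.4
ee_pos: [0.4655, -0.3447, 0.2484]
eef_rot: [0.272, 0.9, -0.099, 0.327]
ft_force: [0.6, 0.3, 0.3]
width: 0.0873
grip_force: 0.0
```

```bash
python3 - <<'E'
from h import *
from bench import r
s=r.read_state();print(np.round(s["joint_positions"],3),s["ee_pos"],s["eef_rot"]);R=Ro.from_quat(s["eef_rot"])
print("heading",R.apply([0,0,1]),R.apply([0,1,0]))
c=r.camera("wrist");pickle.dump((c,s),open("wrist.pkl","wb"));im=c["pixels"][...,::-1]
cv2.imwrite("pics/w1.png",im);print(c["camera_matrix"],c["D"],np.round(c["hand_eye"],3))
E
```

```text
[ 0.185 -0.28   0.307  2.192  0.263  0.532  1.315] [ 0.46547649 -0.34472983  0.24843525] [ 0.27203783  0.89964604 -0.09872525  0.32693385]
heading [ 0.53453548 -0.35551231 -0.76673517] [5.54028768e-01 8.32497487e-01 2.41190604e-04]
[[318.28180446   0.         282.68855677]
 [  0.         318.28180446 204.72684299]
 [  0.           0.           1.        ]] [-0.03256848  0.          0.          0.          0.        ] [[ 0.001  0.962  0.272  0.075]
 [ 1.    -0.001  0.    -0.   ]
 [ 0.     0.272 -0.962 -0.164]
 [ 0.     0.     0.     1.   ]]
```

View pics/w1.png

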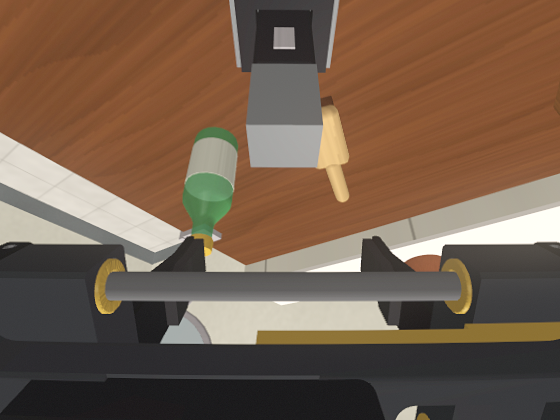

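The wrist view (inverted) shows the grey cap's top face at corners (246,124), (322,124), (320,167), (251,167), below the fingers at (190,270) and (375,270). It's centred between them. The cologne is to the side at (210,180).

```bash
python3 - <<'E'
from h import *
c,s=pickle.load(open("wrist.pkl","rb"));R=Ro.from_quat(s["eef_rot"])
T=np.eye(4);T[:3,:3]=R.as_matrix();T[:3,3]=s["ee_pos"];T=T@np.array(c["hand_eye"])
P=plane(c,[(246.5,124.5),(322,124.5),(320,167),(251,167)],.179,T);print(P.round(4),P.mean(0))
e=P[1]-P[0];print(np.linalg.norm(e),np.degrees(np.arctan2(e[1],e[0])))
e=P[2]-P[1];print(np.linalg.norm(e))
z=R.apply([0,0,1]);G=np.r_[P.mean(0)[:2],.163];G[:2]=(G[:2]+P.mean(0)[:2])/2
rows(s["ee_pos"],R,[(G+.0187*z,Rt(-34,50))],vmax=25)
E
```

```text
[[ 0.4261 -0.3447  0.179 ]
 [ 0.4511 -0.307   0.179 ]
 [ 0.4845 -0.3263  0.179 ]
 [ 0.4579 -0.3664  0.179 ]] [ 0.45487462 -0.33609817  0.179     ]
0.04517650450912173 56.41533734397496
0.038580790499354256
[[0.082, 0.002, 0.094], [0.081, 0.001, 0.095], [0.082, 0.002, 0.094], [0.082, 0.001, 0.094]] 
   [[0.0003, -0.0001, 0.0004], [0.0004, -0.0001, 0.0003], [0.0003, -0.0001, 0.0004], [0.0003, -0.0, 0.0004]]
4 end [ 0.4647 -0.3428  0.1486] [0.2748, 0.8986, -0.0999, 0.327]
```

Call:
play_rows(claw=[0,0,0,0,0,0], delta_pos=[[0.082,0.002,0.094],[0.082,0.001,0.094],[0.082,0.002,0.094],[0.082,0.001,0.094],[0,0,0],[0,0,0]], delta_rot=[[0.0003,0,0.0004],[0.0003,0,0.0004],[0.0003,0,0.0004],[0.0003,0,0.0004],[0,0,0],[0,0,0]], squeeze=15)

```text
time: 5.05
ee_pos: [0.4643, -0.3439, 0.1503]
eef_rot: [0.275, 0.898, -0.1, 0.328]
ft_force: [-0.4, -0.1, 0.5]
width: 0.0869
grip_force: 0.0
```

Call:
play_rows(claw=[0.3,0.4,0.5,0.6,0.7,0.8,0.8,0.8], delta_pos=[[0,0,0],[0,0,0],[0,0,0],[0,0,0],[0,0,0],[0,0,0],[0,0,0],[0,0,0]], delta_rot=[[0,0,0],[0,0,0],[0,0,0],[0,0,0],[0,0,0],[0,0,0],[0,0,0],[0,0,0]], squeeze=15)

```text
time: 5.85
ee_pos: [0.4631, -0.3448, 0.1492]
eef_rot: [0.276, 0.898, -0.1, 0.327]
ft_force: [-0.4, -0.2, 0.1]
width: 0.046
grip_force: 15.0
```

Call:
play_rows(claw=[0.8,0.8,0.8,0.8,0.8,0.8,0.8], delta_pos=[[-0.032,0,-0.038],[-0.064,0,-0.077],[-0.064,0,-0.077],[-0.064,0,-0.077],[-0.064,0,-0.077],[0,0,0],[0,0,0]], delta_rot=[[0,0,0],[0,0,0],[0,0,0],[0,0,0],[0,0,0],[0,0,0],[0,0,0]])

```text
time: 6.55
ee_pos: [0.4626, -0.3445, 0.2394]
eef_rot: [0.277, 0.898, -0.1, 0.327]
ft_force: [-0.1, 0.2, -0.9]
width: 0.0461
grip_force: 15.0
```

```bash
python3 - <<'E'
from h import *
from bench import r
s=r.read_state();print(np.round(s["joint_positions"],3),s["ee_pos"],s["eef_rot"],s["ft_force"]);R0=Ro.from_quat(s["eef_rot"])
o={}
for n in("side","top"):
    c=r.camera(n);pickle.dump(c,open(n+"1.pkl","wb"))
f=lambda im:cv2.resize(im,None,fx=2,fy=2,interpolation=cv2.INTER_CUBIC)
a=f(load("side1")["pixels"][40:200,160:360]);b=f(load("top1")["pixels"][160:320,280:480])
cv2.imwrite("pics/l1.png",np.hstack([a,b])[...,::-1])
# cabinet frame; dish mean
cab=np.array([.666,.0233]);th=np.radians(-7.5);ex=np.array([np.cos(th),np.sin(th),0]);ey=np.array([-ex[1],ex[0],0])
dish=np.array([.638,-.0135,0]);print("dish in cab",(dish[:2]-cab)@ex[:2],(dish[:2]-cab)@ey[:2])
R2=Rt(-28,50);z=R2.apply([0,0,1])
off=.0187*z+np.array([0,0,.048+.0])
Pre=dish-.20*ex+[0,0,.060]+off; In=dish+[0,0,.055]+off
print(Pre,In)
rows(s["ee_pos"],R0,[((.43,-.15,.235),R0),(Pre,R2)])
E
```

```text
[ 0.199 -0.276  0.295  2.211  0.275  0.51   1.292] [ 0.46259242 -0.34448914  0.23940972] [ 0.27657395  0.89790396 -0.10022242  0.32746113] [-0.06817989  0.21527661 -0.9263422 ]
dish in cab -0.022957092244768818 -0.04013990428071767
[0.45032417 0.00696213 0.09367497] [ 0.64861314 -0.01914311  0.08867497]
[[0.107, 0.142, -0.084], [0.108, 0.143, -0.084], [0.107, 0.142, -0.085], [0.107, 0.143, -0.084], [0.107, 0.142, -0.084], [0.122, 0.118, 0.052], [0.119, 0.118, 0.053], [0.119, 0.12, 0.055]] 
   [[0.0, 0.0, 0.0], [0.0, 0.0, 0.0], [0.0, 0.0, 0.0], [0.0, 0.0, 0.0], [0.0, 0.0, 0.0], [-0.0037, 0.0001, -0.0044], [-0.0036, 0.0, -0.0045], [-0.0037, 0.0001, -0.0044]]
[[0.116, 0.121, 0.056], [0.115, 0.122, 0.058], [0.113, 0.122, 0.058]] 
   [[-0.0036, 0.0, -0.0045], [-0.0037, 0.0001, -0.0044], [-0.0036, 0.0, -0.0045]]
11 end [0.4503 0.007  0.0937] [0.2273, 0.9118, -0.0828, 0.3319]
```

View pics/l1.png

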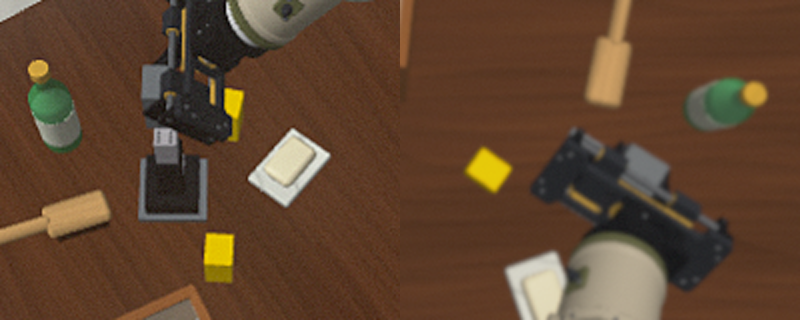

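The crop shows the cap held between the fingers, at left (152,85), clear of the trimmer's bare steel head at (166,140). The trimmer is still standing in the dock.

The dish is close to the right wall and the gripper body is 190 mm wide. So I'll come in yawed from the left, after easing the door a little further open with the hand's left side.

```bash
python3 - <<'E'
from h import *
from bench import r
s=r.read_state();R0=Ro.from_quat(s["eef_rot"]);R1=Rt(-34,50)
rows(s["ee_pos"],R0,[((.49,-.15,.235),R1),((.46,.03,.19),R1)])
rows((.46,.03,.19),R1,[((.46,.085,.19),R1)],vmax=12)
E
```

```text
[[0.068, 0.176, -0.053], [0.068, 0.177, -0.053], [0.068, 0.176, -0.053], [0.068, 0.177, -0.052], [0.067, 0.176, -0.053], [0.125, 0.133, -0.046], [0.125, 0.132, -0.047], [0.125, 0.133, -0.046]] 
   [[-0.0001, -0.0001, -0.0002], [-0.0002, -0.0, -0.0002], [-0.0001, -0.0001, -0.0002], [-0.0001, -0.0001, -0.0002], [-0.0001, -0.0001, -0.0003], [-0.0, 0.0, 0.0], [-0.0, 0.0, 0.0], [-0.0, 0.0, 0.0]]
[[0.125, 0.132, -0.046], [0.126, 0.133, -0.046]] 
   [[-0.0, 0.0, 0.0], [-0.0, 0.0, 0.0]]
10 end [0.46   0.0301 0.1899] [0.2747, 0.8986, -0.1001, 0.3271]
[[0.024, 0.046, -0.02], [0.023, 0.045, -0.02], [0.024, 0.046, -0.019], [0.023, 0.045, -0.02], [0.024, 0.046, -0.02]] 
   [[0.0, 0.0, 0.0], [0.0, 0.0, 0.0], [0.0, 0.0, 0.0], [0.0, 0.0, 0.0], [0.0, 0.0, 0.0]]
5 end [0.46  0.085 0.19 ] [0.2747, 0.8986, -0.1, 0.3271]
```

Call:
play_rows(claw=[0.8,0.8,0.8,0.8,0.8,0.8,0.8,0.8], delta_pos=[[0.068,0.176,-0.053],[0.068,0.176,-0.053],[0.068,0.176,-0.053],[0.068,0.176,-0.053],[0.068,0.176,-0.053],[0.125,0.133,-0.046],[0.125,0.133,-0.046],[0.125,0.133,-0.046]], delta_rot=[[0,0,0],[0,0,0],[0,0,0],[0,0,0],[0,0,0],[0,0,0],[0,0,0],[0,0,0]])

```text
time: 7.45
ee_pos: [0.4722, -0.0412, 0.2078]
eef_rot: [0.277, 0.898, -0.101, 0.327]
ft_force: [0.2, 0.6, -0.2]
width: 0.0461
grip_force: 15.0
```

Call:
play_rows(claw=[0.8,0.8,0.8], delta_pos=[[0.125,0.133,-0.046],[0.125,0.133,-0.046],[0,0,0]], delta_rot=[[0,0,0],[0,0,0],[0,0,0]])

```text
time: 7.75
ee_pos: [0.461, 0.0342, 0.1896]
eef_rot: [0.274, 0.899, -0.099, 0.327]
ft_force: [1.0, -0.8, -0.4]
width: 0.0456
grip_force: 15.0
```

Call:
play_rows(claw=[0.8,0.8,0.8,0.8,0.8,0.8], delta_pos=[[0.024,0.046,-0.02],[0.024,0.046,-0.02],[0.024,0.046,-0.02],[0.024,0.046,-0.02],[0.024,0.046,-0.02],[0,0,0]], delta_rot=[[0,0,0],[0,0,0],[0,0,0],[0,0,0],[0,0,0],[0,0,0]])

```text
time: 8.35
ee_pos: [0.4619, 0.0875, 0.1911]
eef_rot: [0.276, 0.898, -0.099, 0.327]
ft_force: [0.5, -0.2, -0.0]
width: 0.0457
grip_force: 15.0
```

```bash
python3 - <<'E'
from h import *
from bench import r
s=r.read_state();print(np.round(s["joint_positions"],3),s["ee_pos"],s["ft_force"])
c=r.camera("side");pickle.dump(c,open("side2.pkl","wb"));cv2.imwrite("pics/s2.png",c["pixels"][...,::-1])
E
```

```text
[ 0.156 -0.206 -0.849  2.228  0.649  0.946 -0.084] [0.46187818 0.08753588 0.19106651] [ 0.53524647 -0.23823832 -0.03850022]
```

View pics/s2.png

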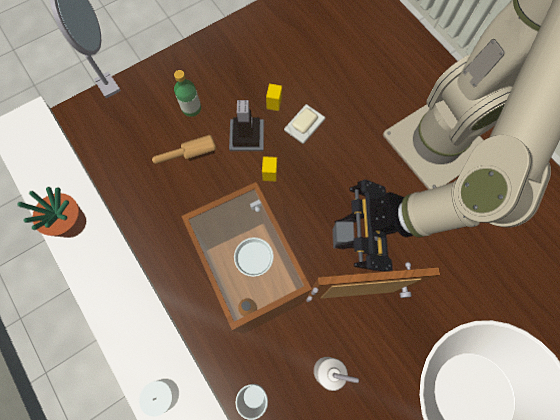

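The side view shows the door further open, free edge now at (438,271). The cap is held at (343,234), the dish is at (254,257) and the trimmer is standing at (243,118).

```bash
python3 - <<'E'
from h import *
from bench import r
S=load("side2");P=plane(S,[(318,285),(439,275)],.289);d=P[1]-P[0];print("door open rad",P,np.radians(262.5)-np.arctan2(d[1],d[0]),np.linalg.norm(d))
s=r.read_state();R0=Ro.from_quat(s["eef_rot"]);R2=Rt(-43,50);z=R2.apply([0,0,1])
th=np.radians(-7.5);ex=np.array([np.cos(th),np.sin(th),0])
C=np.array([.638,-.0135,0])-.010*ex; off=.0187*z+np.array([0,0,.0485])
Pre=C-.12*ex+[0,0,.065]+off;In=C+[0,0,.050]+off
print("C",C,Pre,In)
rows(s["ee_pos"],R0,[(Pre+[0,0,.03],R2),(Pre,R2)],vmax=35)
rows(Pre,R2,[(In,R2)],vmax=20)
E
```

```text
door open rad [[0.58224954 0.15878183 0.289     ]
 [0.37113041 0.27686044 0.289     ]] 1.9498507512443304 0.241896343507948
C [ 0.62808555 -0.01219474  0.        ] [ 0.51790313 -0.0047293   0.09917497] [ 0.63687652 -0.02039245  0.08417497]
[[-0.044, -0.055, 0.138], [-0.046, -0.051, 0.138], [-0.047, -0.045, 0.141], [-0.048, -0.041, 0.141], [0.097, 0.0, 0.115]] 
   [[0.008, -0.0, 0.0094], [0.008, -0.0, 0.0094], [0.008, -0.0, 0.0094], [0.0079, -0.0001, 0.0094], [0.0, 0.0, -0.0]]
5 end [ 0.5179 -0.0048  0.0991] [0.3444, 0.8743, -0.1253, 0.3183]
[[-0.047, 0.05, 0.053], [-0.046, 0.05, 0.053], [-0.047, 0.049, 0.053], [-0.046, 0.05, 0.053], [-0.047, 0.05, 0.053], [-0.046, 0.05, 0.053], [-0.047, 0.049, 0.053]] 
   [[0.0, 0.0, 0.0], [0.0, 0.0, 0.0], [0.0, 0.0, 0.0], [0.0, 0.0, 0.0], [0.0, 0.0, 0.0], [0.0, 0.0, 0.0], [0.0, 0.0, 0.0]]
7 end [ 0.6368 -0.0204  0.0842] [0.3444, 0.8743, -0.1254, 0.3182]
```

Call:
play_rows(claw=[0.8,0.8,0.8,0.8,0.8,0.8,0.8], delta_pos=[[-0.044,-0.055,0.138],[-0.046,-0.051,0.138],[-0.047,-0.045,0.141],[-0.048,-0.041,0.141],[0.097,0,0.115],[0,0,0],[0,0,0]], delta_rot=[[0.008,0,0.0094],[0.008,0,0.0094],[0.008,0,0.0094],[0.008,0,0.0094],[0,0,0],[0,0,0],[0,0,0]])

```text
time: 9.1
ee_pos: [0.5172, -0.0057, 0.0992]
eef_rot: [0.345, 0.874, -0.126, 0.318]
ft_force: [-0.4, 0.8, -0.9]
width: 0.0458
grip_force: 15.0
```

```bash
python3 - <<'E'
from h import *
from bench import r
s=r.read_state();print(np.round(s["joint_positions"],3),s["ee_pos"],s["ft_force"])
R0=Ro.from_quat(s["eef_rot"]);R2=Rt(-43,50)
print(R0.apply([[0,0,1],[0,1,0]]))
rows(s["ee_pos"],R0,[((.6369,-.0204,.0842),R2)],vmax=20)
c=r.camera("wrist");cv2.imwrite("pics/w2.png",c["pixels"][...,::-1])
E
```

```text
[ 0.26   0.115 -0.789  2.24   1.041  0.899 -0.414] [ 0.51722687 -0.00571249  0.0991748 ] [-0.37880259  0.83140557 -0.92583209]
[[ 0.46851113 -0.43915843 -0.76657497]
 [ 0.68267246  0.73072319 -0.00138748]]
[[-0.047, 0.051, 0.053], [-0.046, 0.05, 0.053], [-0.047, 0.051, 0.053], [-0.046, 0.051, 0.053], [-0.047, 0.05, 0.052], [-0.046, 0.051, 0.053], [-0.047, 0.051, 0.053]] 
   [[-0.0001, -0.0, 0.0], [-0.0001, -0.0001, 0.0], [-0.0, -0.0, 0.0], [-0.0001, -0.0001, 0.0], [-0.0001, 0.0, 0.0], [-0.0001, -0.0, 0.0001], [-0.0, -0.0001, -0.0]]
7 end [ 0.6369 -0.0203  0.0843] [0.3445, 0.8743, -0.1254, 0.3183]
```

View pics/w2.png

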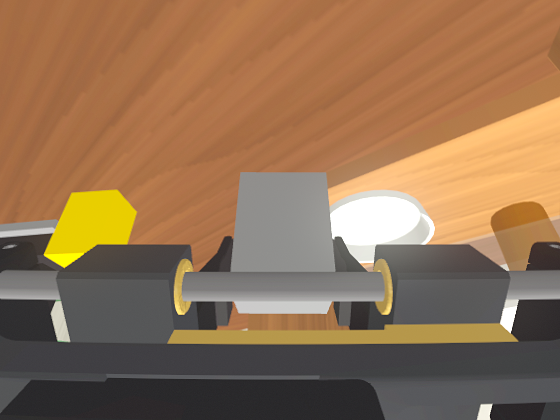

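The wrist view shows the cap square between the pads at (284,240), with the dish ahead at (380,222). The way in is free.

Call:
play_rows(claw=[0.8,0.8,0.8,0.8], delta_pos=[[-0.047,0.051,0.053],[-0.047,0.051,0.053],[-0.047,0.051,0.053],[-0.046,0.051,0.053]], delta_rot=[[0,0,0],[0,0,0],[0,0,0],[0,0,0]])

```text
time: 9.55
ee_pos: [0.5878, -0.014, 0.0931]
eef_rot: [0.345, 0.874, -0.125, 0.32]
ft_force: [-0.3, -0.1, 0.1]
width: 0.0461
grip_force: 15.0
```

Call:
play_rows(claw=[0.8,0.8,0.8,0.8,0.8], delta_pos=[[-0.047,0.05,0.053],[-0.046,0.051,0.053],[-0.047,0.051,0.053],[0,0,0],[0,0,0]], delta_rot=[[0,0,0],[0,0,0],[0,0,0],[0,0,0],[0,0,0]])

```text
time: 10.05
ee_pos: [0.6379, -0.0204, 0.0859]
eef_rot: [0.345, 0.874, -0.125, 0.319]
ft_force: [-0.1, -0.2, -1.0]
width: 0.046
grip_force: 15.0
```

```bash
python3 - <<'E'
from h import *
from bench import r
s=r.read_state();print(np.round(s["joint_positions"],3),s["ee_pos"],s["ft_force"])
c=r.camera("side");pickle.dump(c,open("side3.pkl","wb"));t=r.camera("top")
f=lambda im,k:cv2.resize(im,None,fx=k,fy=k,interpolation=cv2.INTER_CUBIC)
cv2.imwrite("pics/s3.png",np.hstack([f(c["pixels"][170:330,180:380],2),f(t["pixels"][90:250,150:350],2)])[...,::-1])
R0=Ro.from_quat(s["eef_rot"]);R2=Rt(-43,50)
rows(s["ee_pos"],R0,[((.6369,-.0204,.0842-.027),R2)],vmax=6)
E
```

```text
[ 0.247  0.38  -0.693  1.994  1.211  0.938 -0.374] [ 0.63788341 -0.0203639   0.08590294] [-0.09012534 -0.24397622 -1.02494289]
[[0.019, -0.001, 0.022], [0.019, -0.0, 0.021], [0.019, -0.001, 0.022], [0.019, -0.001, 0.021], [0.019, -0.001, 0.022]] 
   [[-0.0, 0.0001, -0.0001], [-0.0, 0.0001, -0.0001], [-0.0, 0.0001, -0.0001], [-0.0001, 0.0001, -0.0002], [0.0, 0.0001, -0.0001]]
5 end [ 0.6369 -0.0205  0.0571] [0.3444, 0.8743, -0.1253, 0.3182]
```

View pics/s3.png

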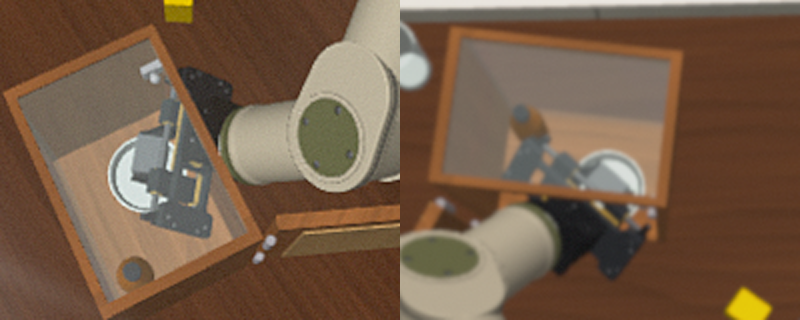

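The crops show the cap over the dish at left (152,152), inside the cabinet, with the gripper clear of the wall and of the door. Now lowering.

Call:
play_rows(claw=[0.8,0.8,0.8,0.8,0.8], delta_pos=[[0.019,0,0.022],[0.019,0,0.022],[0.019,0,0.022],[0.013,0,0.015],[0,0,0]], delta_rot=[[0,0,0],[0,0,0],[0,0,0],[0,0,0],[0,0,0]])

```text
time: 10.65
ee_pos: [0.6369, -0.0206, 0.0619]
eef_rot: [0.345, 0.874, -0.126, 0.318]
ft_force: [-1.2, -0.6, -0.6]
width: 0.0457
grip_force: 15.0
```

Call:
play_rows(claw=[0.8,0.8,0.8], delta_pos=[[0.008,0,0.009],[0.008,0,0.009],[0,0,0]], delta_rot=[[0,0,0],[0,0,0],[0,0,0]])

```text
time: 10.95
ee_pos: [0.6372, -0.0205, 0.0579]
eef_rot: [0.345, 0.874, -0.126, 0.318]
ft_force: [0.1, 0.7, 0.3]
width: 0.0461
grip_force: 15.0
```

Call:
play_rows(claw=[0.8,0.8,0.8], delta_pos=[[0.006,0,0.008],[0,0,0],[0,0,0]], delta_rot=[[0,0,0],[0,0,0],[0,0,0]])

```text
time: 11.25
ee_pos: [0.6379, -0.0206, 0.057]
eef_rot: [0.345, 0.874, -0.126, 0.319]
ft_force: [-2.3, -0.3, 6.0]
width: 0.0456
grip_force: 15.0
```

Call:
play_rows(claw=[0.42,0.35,0.28,0.2,0.2,0.2,0.2,0.2], delta_pos=[[0,0,0],[0,0,0],[0,0,0],[0,0,0],[0,0,0],[0,0,0],[0,0,0],[0,0,0]], delta_rot=[[0,0,0],[0,0,0],[0,0,0],[0,0,0],[0,0,0],[0,0,0],[0,0,0],[0,0,0]])

```text
time: 12.05
ee_pos: [0.6374, -0.0206, 0.0562]
eef_rot: [0.345, 0.874, -0.126, 0.318]
ft_force: [-0.4, -0.1, -0.6]
width: 0.0697
grip_force: 0.0
```

```bash
python3 - <<'E'
from h import *
from bench import r
s=r.read_state();print(s["ee_pos"],s["ft_force"],s["width"],s["grip_force"])
R0=Ro.from_quat(s["eef_rot"]);z=R0.apply([0,0,1])
th=np.radians(-7.5);ex=np.array([np.cos(th),np.sin(th),0]);p=np.array(s["ee_pos"])
print(ex)
rows(p,R0,[(p+[0,0,.012],R0),(p+[0,0,.035]-.14*ex,R0),((.42,-.06,.25),R0)],vmax=25)
c=r.camera("wrist");cv2.imwrite("pics/w3.png",c["pixels"][...,::-1])
E
```

```text
[ 0.63738542 -0.02055852  0.05619932] [-0.41356413 -0.08632094 -0.63417768] 0.06972593250726343 0.0
[ 0.99144486 -0.13052619  0.        ]
[[-0.039, -0.0, -0.046], [0.06, -0.068, -0.076], [0.061, -0.068, -0.075], [0.06, -0.068, -0.076], [0.061, -0.068, -0.076], [0.06, -0.068, -0.075], [0.06, -0.068, -0.076], [-0.055, -0.06, -0.083]] 
   [[0.0, 0.0, 0.0], [0.0, 0.0, 0.0], [0.0, 0.0, 0.0], [0.0, 0.0, 0.0], [0.0, 0.0, 0.0], [0.0, 0.0, 0.0], [0.0, 0.0, 0.0], [0.0, 0.0, 0.0]]
[[-0.055, -0.06, -0.083], [-0.056, -0.06, -0.084], [-0.055, -0.059, -0.083], [-0.055, -0.06, -0.083], [-0.055, -0.06, -0.083], [-0.055, -0.06, -0.083], [-0.055, -0.06, -0.084]] 
   [[0.0, 0.0, 0.0], [0.0, 0.0, 0.0], [0.0, 0.0, 0.0], [0.0, 0.0, 0.0], [0.0, 0.0, 0.0], [0.0, 0.0, 0.0], [0.0, 0.0, 0.0]]
15 end [ 0.4199 -0.0599  0.25  ] [0.3451, 0.874, -0.1258, 0.3183]
```

Call:
play_rows(claw=[0,0,0,0,0,0,0,0], delta_pos=[[0,0,0],[0,0,0],[0,0,-0.05],[0,0,-0.075],[0,0,-0.075],[0.062,-0.058,-0.052],[0.062,-0.058,-0.052],[0.062,-0.058,-0.052]], delta_rot=[[0,0,0],[0,0,0],[0,0,0],[0,0,0],[0,0,0],[0,0,0],[0,0,0],[0,0,0]])

```text
time: 12.9
ee_pos: [0.5585, 0.0053, 0.0874]
eef_rot: [0.345, 0.874, -0.126, 0.319]
ft_force: [-0.6, 0.2, -0.1]
width: 0.0868
grip_force: 0.0
```

Call:
play_rows(claw=[0,0,0,0,0], delta_pos=[[0.062,-0.058,-0.052],[0.062,-0.058,-0.052],[0.062,-0.058,-0.052],[0,0,0],[0,0,0]], delta_rot=[[0,0,0],[0,0,0],[0,0,0],[0,0,0],[0,0,0]])

```text
time: 13.4
ee_pos: [0.5005, 0.0128, 0.0876]
eef_rot: [0.345, 0.874, -0.126, 0.319]
ft_force: [0.7, 0.0, -0.1]
width: 0.087
grip_force: 0.0
```

```bash
python3 - <<'E'
from h import *
from bench import r
s=r.read_state();print(np.round(s["joint_positions"],3),s["ee_pos"],s["ft_force"])
c=r.camera("side");pickle.dump(c,open("side4.pkl","wb"))
f=lambda im,k:cv2.resize(im,None,fx=k,fy=k,interpolation=cv2.INTER_CUBIC)
cv2.imwrite("pics/s4.png",f(c["pixels"][170:370,180:460],2.8)[...,::-1])
E
```

```text
[ 0.22   0.129 -0.817  2.266  1.055  0.929 -0.495] [0.50049902 0.0127942  0.08758853] [ 0.69717237  0.0437173  -0.0704522 ]
```

View pics/s4.png

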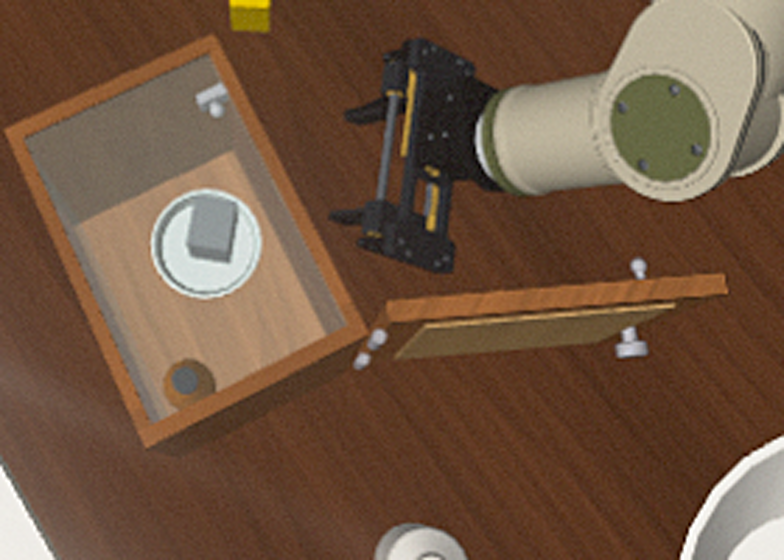

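The crop shows the cap standing upright in the dish at (213,230), dish centre about (206,243), jar untouched, gripper out, and the door at 1.95 rad. Next I'll check the placement, then go over the door to its outer face with the fingers shut.

```bash
python3 - <<'E'
from h import *
from bench import r
S=load("side4");s4=lambda p:(np.array(p,float)+.5)/2.8-.5+[180,170]
# cap top corners; dish rim centre
P=plane(S,s4([(193,197),(237,200),(230,236),(188,232)]),.087);D=plane(S,s4([(206,243)]),.04)
print("cap",P.mean(0),"dish",D,np.linalg.norm((P.mean(0)-D[0])[:2]))
s=r.read_state();R0=Ro.from_quat(s["eef_rot"]);Rd=Rt(-43,90)
rows(s["ee_pos"],R0,[((.47,-.03,.20),R0),((.47,-.03,.40),Rd),((.436,.308,.40),Rd),((.436,.308,.25),Rd)],vmax=44)
E
```

```text
cap [ 0.6266982  -0.01892095  0.087     ] dish [[ 0.64156114 -0.01077729  0.04      ]] 0.016947757536466004
[[-0.129, -0.087, -0.136], [-0.13, -0.087, -0.137], [-0.129, -0.087, -0.136], [-0.107, 0.0, -0.128], [-0.092, 0.0, -0.139], [-0.075, 0.0, -0.149], [-0.057, 0.0, -0.156], [-0.039, 0.0, -0.163]] 
   [[0.0, 0.0, 0.0], [0.0, 0.0, 0.0], [0.0, 0.0, 0.0], [-0.0, 0.0371, -0.0001], [-0.0, 0.0371, -0.0001], [-0.0, 0.0371, -0.0001], [-0.0, 0.0371, -0.0001], [-0.0, 0.0371, -0.0]]
[[-0.019, 0.0, -0.165], [0.16, 0.14, -0.0], [0.159, 0.14, -0.0], [0.16, 0.14, -0.0], [0.159, 0.14, -0.0], [0.16, 0.14, -0.0], [0.16, 0.14, -0.0], [0.159, 0.14, -0.0]] 
   [[-0.0, 0.0371, -0.0001], [-0.0, 0.0, -0.0], [-0.0, 0.0, -0.0], [-0.0, 0.0, -0.0], [-0.0, 0.0, -0.0], [-0.0, 0.0, -0.0], [-0.0, 0.0, -0.0], [-0.0, 0.0, -0.0]]
[[0.16, 0.14, -0.0], [-0.0, 0.0, 0.187], [-0.0, 0.0, 0.188], [-0.0, 0.0, 0.187], [-0.0, 0.0, 0.188]] 
   [[-0.0, 0.0, -0.0], [-0.0, 0.0, -0.0], [-0.0, 0.0, -0.0], [-0.0, 0.0, -0.0], [-0.0, 0.0, -0.0]]
21 end [0.436 0.308 0.25 ] [0.3666, 0.9304, -0.0, 0.0]
```

```bash
python3 - <<'E'
from h import *
from bench import r
S=load("side4");s4=lambda p:(np.array(p,float)+.5)/2.8-.5+[180,170]
print(plane(S,s4([(188,232),(230,236)]),.087),plane(S,s4([(190,257),(228,262)]),.023))
r0=S["pixels"];hsv=cv2.cvtColor(r0,cv2.COLOR_RGB2HSV)
m=(r0.astype(int).max(2)<150)&(r0.astype(int).max(2)-r0.astype(int).min(2)<25)
m=m.astype(np.uint8);m[:235]=0;m[268:]=0;m[:,240:268][:]=m[:,240:268];m[:,:240]=0;m[:,268:]=0
h=max(cv2.findContours(m,0,1)[0],key=cv2.contourArea);print(cv2.approxPolyDP(cv2.convexHull(h),1.5,True).reshape(-1,2).tolist())
m=((r0.min(2)>150)).astype(np.uint8);m[:225]=0;m[285:]=0;m[:,:225]=0;m[:,285:]=0
h=max(cv2.findContours(m,0,1)[0],key=cv2.contourArea);e=cv2.fitEllipse(cv2.convexHull(h));print("dish",e,plane(S,[e[0]],.04))
t=r.camera("top");pickle.dump(t,open("top4.pkl","wb"));f=cv2.resize(t["pixels"][150:215,215:295],None,fx=5,fy=5,interpolation=cv2.INTER_CUBIC)
g=cv2.resize(r0[230:285,225:285],None,fx=6,fy=6,interpolation=cv2.INTER_CUBIC);o=np.zeros((340,770,3),np.uint8);o[:325,:400]=f;o[:330,405:765]=g
cv2.imwrite("pics/t4.png",o[...,::-1])
E
```

```text
[[ 0.65252778 -0.01878396  0.087     ]
 [ 0.62318673  0.00539994  0.087     ]] [[ 0.66038454 -0.01138214  0.023     ]
 [ 0.6330865   0.0127944   0.023     ]]
[[263, 242], [264, 249], [261, 263], [249, 261], [247, 257]]
dish ((253.20822143554688, 256.5158386230469), (38.85282516479492, 39.86552429199219), 61.54509353637695) [[ 0.6417266  -0.01072336  0.04      ]]
```

View pics/t4.png

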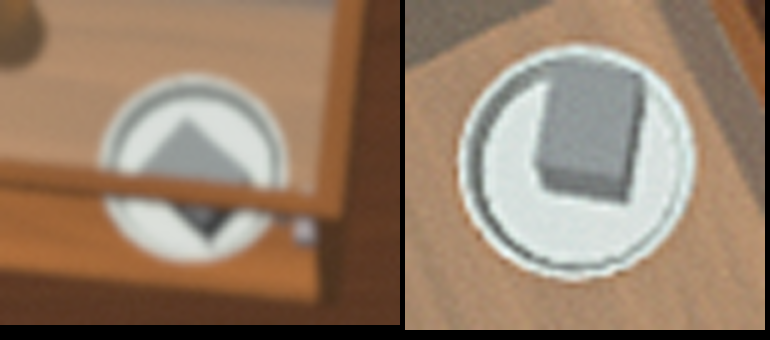

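Both crops show the cap standing upright on the dish floor, about 12 mm from the dish centre and within the 25 mm limit. That was already one picture over the allowance of 10, so I'll view no more and go on numerically, to the outer side of the door.

Call:
play_rows(claw=[1,1,1,1,1,1,1,1], delta_pos=[[-0.129,-0.087,-0.136],[-0.129,-0.087,-0.136],[-0.129,-0.087,-0.136],[-0.107,0,-0.128],[-0.092,0,-0.139],[-0.075,0,-0.149],[-0.057,0,-0.156],[-0.039,0,-0.163]], delta_rot=[[0,0,0],[0,0,0],[0,0,0],[0,0.037,0],[0,0.037,0],[0,0.037,0],[0,0.037,0],[0,0.037,0]], squeeze=10)

```text
time: 14.3
ee_pos: [0.4685, -0.0295, 0.3638]
eef_rot: [0.367, 0.928, -0.024, 0.06]
ft_force: [1.6, 0.2, -0.6]
width: 0.031
grip_force: 0.0
```

Call:
play_rows(claw=[1,1,1], delta_pos=[[-0.019,0,-0.165],[0,0,0],[0,0,0]], delta_rot=[[0,0.037,0],[0,0,0],[0,0,0]])

```text
time: 14.6
ee_pos: [0.4687, -0.0295, 0.3942]
eef_rot: [0.369, 0.929, -0.004, 0.007]
ft_force: [-0.2, 0.9, -0.2]
width: 0.007
grip_force: 0.0
```

```bash
python3 - <<'E'
from h import *
from bench import r
s=r.read_state();R0=Ro.from_quat(s["eef_rot"]);Rd=Rt(-43,90);print(np.round(s["joint_positions"],3),s["ee_pos"],s["eef_rot"])
rows(s["ee_pos"],R0,[((.436,.308,.40),Rd),((.436,.308,.25),Rd)],vmax=44)
S=r.camera("side");pickle.dump(S,open("side5.pkl","wb"))
E
```

```text
[ 0.312 -0.041 -0.34   1.529 -0.     1.641  0.787] [ 0.46874132 -0.0294507   0.39424795] [ 0.3691249   0.92934155 -0.00396876  0.00743956]
[[0.16, 0.139, -0.007], [0.159, 0.14, -0.006], [0.159, 0.139, -0.005], [0.16, 0.14, -0.006], [0.159, 0.14, -0.005], [0.159, 0.14, -0.005], [0.159, 0.14, -0.004], [0.159, 0.14, -0.004]] 
   [[-0.0001, 0.0007, -0.0002], [-0.0001, 0.0006, -0.0003], [-0.0, 0.0007, -0.0002], [-0.0001, 0.0007, -0.0002], [-0.0001, 0.0006, -0.0002], [-0.0001, 0.0007, -0.0003], [-0.0, 0.0007, -0.0002], [-0.0001, 0.0006, -0.0002]]
[[-0.0, 0.0, 0.188], [-0.0, 0.0, 0.187], [-0.0, 0.0, 0.188], [-0.0, 0.0, 0.187]] 
   [[-0.0, 0.0, -0.0], [-0.0, 0.0, -0.0], [-0.0, 0.0, -0.0], [-0.0, 0.0, -0.0]]
12 end [0.4359 0.308  0.25  ] [0.3665, 0.9304, -0.0, 0.0]
```

Call:
play_rows(claw=[1,1,1,1,1,1,1,1], delta_pos=[[0.16,0.14,-0.007],[0.159,0.14,-0.006],[0.159,0.139,-0.005],[0.16,0.14,-0.006],[0.159,0.14,-0.005],[0.159,0.14,-0.005],[0.159,0.14,-0.004],[0.159,0.14,-0.004]], delta_rot=[[0,0.0007,0],[0,0.0007,0],[0,0.0007,0],[0,0.0007,0],[0,0.0007,0],[0,0.0007,0],[0,0.0007,0],[0,0.0007,0]])

```text
time: 15.45
ee_pos: [0.4342, 0.3107, 0.3995]
eef_rot: [0.368, 0.93, -0.001, -0.0]
ft_force: [0.8, 0.5, 0.0]
width: 0.0005
grip_force: 0.0
```

Call:
play_rows(claw=[1,1,1,1,1], delta_pos=[[0,0,0.188],[0,0,0.187],[0,0,0.188],[0,0,0.187],[0,0,0]], delta_rot=[[0,0,0],[0,0,0],[0,0,0],[0,0,0],[0,0,0]])

```text
time: 15.95
ee_pos: [0.4324, 0.3069, 0.2451]
eef_rot: [0.368, 0.93, -0.004, -0.003]
ft_force: [0.6, -0.4, 0.9]
width: 0.0004
grip_force: 0.0
```

```bash
python3 - <<'E'
from h import *
from bench import r
s=r.read_state();R0=Ro.from_quat(s["eef_rot"]);Rd=Rt(-43,90);print(np.round(s["joint_positions"],3),s["ee_pos"],s["eef_rot"],s["ft_force"],s["width"])
H=np.array([.5815,.158])
def P(phi,rho=.205,sd=.014):
    a=np.radians(262.5)-phi;b=np.radians(172.5)-phi
    return np.r_[H+rho*np.array([np.cos(a),np.sin(a)])+sd*np.array([np.cos(b),np.sin(b)]),.25]
w=[(P(f),Rd) for f in list(np.arange(1.95,.14,-.1))]
rows(s["ee_pos"],R0,w,vmax=25)
print(P(.15),P(0),P(-.03))
E
```

```text
[-0.073  0.181 -0.704  1.638  0.118  1.376  0.024] [0.43242676 0.30692197 0.24506796] [ 0.36791816  0.92984386 -0.00446702 -0.00258192] [ 0.64891451 -0.3686741   0.93015064] 0.0003988144002426887
[[-0.021, -0.106, -0.011], [-0.02, -0.106, -0.012], [-0.023, -0.101, -0.0], [-0.032, -0.097, -0.0], [-0.042, -0.094, -0.0], [-0.052, -0.089, -0.0], [-0.059, -0.083, -0.0], [-0.068, -0.077, 0.0]] 
   [[-0.0016, -0.0002, -0.0005], [-0.0016, -0.0003, -0.0005], [-0.0, 0.0, 0.0], [-0.0, 0.0, 0.0], [-0.0, 0.0, 0.0], [-0.0, 0.0, 0.0], [-0.0, 0.0, 0.0], [-0.0, 0.0, 0.0]]
[[-0.076, -0.07, 0.0], [-0.081, -0.062, 0.0], [-0.088, -0.054, 0.0], [-0.093, -0.044, 0.0], [-0.096, -0.035, 0.0], [-0.1, -0.026, 0.0], [-0.101, -0.015, 0.0], [-0.103, -0.005, 0.0]] 
   [[-0.0, 0.0, 0.0], [-0.0, 0.0, 0.0], [-0.0, 0.0, 0.0], [-0.0, 0.0, 0.0], [-0.0, 0.0, 0.0], [-0.0, 0.0, 0.0], [-0.0, 0.0, 0.0], [-0.0, 0.0, 0.0]]
[[-0.102, 0.005, 0.0], [-0.102, 0.016, 0.0], [-0.099, 0.025, 0.0], [-0.097, 0.036, 0.0]] 
   [[-0.0, 0.0, 0.0], [-0.0, 0.0, 0.0], [-0.0, 0.0, 0.0], [-0.0, 0.0, 0.0]]
20 end [ 0.5113 -0.0351  0.25  ] [0.3665, 0.9304, -0.0001, -0.0]
[ 0.51121857 -0.03508423  0.25      ] [ 0.5408619  -0.04341883  0.25      ] [ 0.54692185 -0.04454716  0.25      ]
```

Call:
play_rows(claw=[1,1,1,1,1,1,1,1], delta_pos=[[-0.021,-0.106,-0.011],[-0.02,-0.106,-0.012],[-0.023,-0.101,0],[-0.032,-0.097,0],[-0.042,-0.094,0],[-0.052,-0.089,0],[-0.059,-0.083,0],[-0.068,-0.077,0]], delta_rot=[[-0.0016,0,0],[-0.0016,0,0],[0,0,0],[0,0,0],[0,0,0],[0,0,0],[0,0,0],[0,0,0]])

```text
time: 16.75
ee_pos: [0.3781, 0.1558, 0.2558]
eef_rot: [0.368, 0.93, 0.004, 0.003]
ft_force: [1.3, 1.6, 0.3]
width: 0.0005
grip_force: 0.6
```

```bash
python3 - <<'E'
from h import *
from bench import r
s=r.read_state();print(s["ee_pos"],s["ft_force"],np.round(s["joint_positions"],3))
c=r.camera("side");pickle.dump(c,open("side6.pkl","wb"))
H=np.array([.5815,.158,.289]);v=np.array(s["ee_pos"])-H
print("expected phi",np.radians(262.5)-np.arctan2(v[1],v[0])-.014/.205)
# orange wood pixels -> points on the door-top plane, within reach of hinge
h=cv2.cvtColor(c["pixels"],cv2.COLOR_RGB2HSV);m=cv2.inRange(h,(8,120,120),(16,215,255))
uv=np.argwhere(m>0)[:,::-1];P=plane(c,uv,.289)[:,:2]-H[:2];rr=np.linalg.norm(P,axis=1);k=(rr>.12)&(rr<.24)
a=np.radians(262.5)-(np.arctan2(P[k,1],P[k,0])%(2*np.pi));hi,b=np.histogram(a,bins=np.arange(-.1,2.1,.1));print(dict(zip(b.round(1).tolist(),hi.tolist())))
E
```

```text
[0.37807351 0.15583208 0.25575921] [1.25225834 1.60655036 0.33792409] [ 0.129 -0.168 -0.553  1.91  -0.092  1.366  0.418]
expected phi 7.644132639334152
{-0.1: 68, 0.0: 0, 0.1: 0, 0.2: 0, 0.3: 0, 0.4: 0, 0.5: 0, 0.6: 0, 0.7: 0, 0.8: 0, 0.9: 0, 1.0: 0, 1.1: 0, 1.2: 127, 1.3: 140, 1.4: 0, 1.5: 0, 1.6: 0, 1.7: 0, 1.8: 0, 1.9: 0}
```

Call:
play_rows(claw=[1,1,1,1,1,1,1,1], delta_pos=[[-0.076,-0.07,0],[-0.081,-0.062,0],[-0.088,-0.054,0],[-0.093,-0.044,0],[-0.096,-0.035,0],[-0.1,-0.026,0],[-0.101,-0.015,0],[-0.103,-0.005,0]], delta_rot=[[0,0,0],[0,0,0],[0,0,0],[0,0,0],[0,0,0],[0,0,0],[0,0,0],[0,0,0]])

```text
time: 17.6
ee_pos: [0.4439, 0.009, 0.2544]
eef_rot: [0.368, 0.93, 0.004, 0.002]
ft_force: [-0.1, 1.6, -0.7]
width: 0.0006
grip_force: 0.7
```

```bash
python3 - <<'E'
from h import *
from bench import r
s=r.read_state();R0=Ro.from_quat(s["eef_rot"]);Rd=Rt(-43,90);print(s["ee_pos"],s["ft_force"],np.round(s["joint_positions"],3))
H=np.array([.5815,.158])
def P(phi,rho=.205,sd=.014):
    a=np.radians(262.5)-phi;b=np.radians(172.5)-phi
    return np.r_[H+rho*np.array([np.cos(a),np.sin(a)])+sd*np.array([np.cos(b),np.sin(b)]),.25]
v=np.array(s["ee_pos"])[:2]-H;ph=np.radians(262.5)-np.arctan2(v[1],v[0])%(2*np.pi)-.014/.205;ph=(ph+np.pi)%(2*np.pi)-np.pi;print("phi",ph)
rows(s["ee_pos"],R0,[(P(f),Rd) for f in np.arange(ph-.1,.12,-.1)],vmax=25)
rows(P(.15),Rd,[(P(f),Rd) for f in (.12,.09,.07,.05,.03,.01,-.01,-.03)],vmax=25)
E
```

```text
[0.44393481 0.00898943 0.2544144 ] [-0.14285091  1.56310654 -0.70660217] [ 0.255 -0.076 -0.352  1.847 -0.032  1.359  0.728]
phi 0.5462885691243855
[[-0.103, -0.008, 0.022], [-0.101, 0.016, 0.0], [-0.1, 0.026, 0.0], [-0.096, 0.036, 0.0]] 
   [[0.0028, 0.0002, -0.0011], [0.0, -0.0, -0.0], [0.0, -0.0, -0.0], [0.0, -0.0, -0.0]]
4 end [ 0.512  -0.0354  0.25  ] [0.3665, 0.9304, 0.0, -0.0]
[[-0.028, 0.012, 0.0], [-0.028, 0.014, 0.0], [-0.018, 0.009, 0.0], [-0.018, 0.01, 0.0], [-0.018, 0.01, 0.0], [-0.018, 0.01, 0.0], [-0.018, 0.011, 0.0], [-0.017, 0.011, 0.0]] 
   [[-0.0, -0.0, 0.0], [0.0, 0.0, 0.0], [0.0, 0.0, 0.0], [0.0, 0.0, 0.0], [0.0, 0.0, 0.0], [0.0, 0.0, 0.0], [0.0, 0.0, 0.0], [0.0, 0.0, 0.0]]
8 end [ 0.5469 -0.0446  0.25  ] [0.3665, 0.9304, -0.0, 0.0]
```

Call:
play_rows(claw=[1,1,1,1,1,1], delta_pos=[[-0.103,-0.008,0.022],[-0.101,0.016,0],[-0.1,0.026,0],[-0.08,0.03,0],[0,0,0],[0,0,0]], delta_rot=[[0.0028,0,0],[0,0,0],[0,0,0],[0,0,0],[0,0,0],[0,0,0]])

```text
time: 18.2
ee_pos: [0.5078, -0.0337, 0.249]
eef_rot: [0.368, 0.93, -0.0, -0.001]
ft_force: [-1.1, -0.3, -0.2]
width: 0.0003
grip_force: 0.0
```

Call:
play_rows(claw=[1,1,1,1,1,1], delta_pos=[[-0.028,0.012,0],[-0.028,0.014,0],[-0.018,0.009,0],[-0.018,0.01,0],[-0.018,0.01,0],[-0.018,0.01,0]], delta_rot=[[0,0,0],[0,0,0],[0,0,0],[0,0,0],[0,0,0],[0,0,0]])

```text
time: 18.8
ee_pos: [0.5356, -0.0419, 0.2488]
eef_rot: [0.368, 0.93, -0.0, -0.001]
ft_force: [-0.4, 0.6, 0.3]
width: 0.0004
grip_force: 0.5
```

Call:
play_rows(claw=[1,1,1,1], delta_pos=[[-0.018,0.011,0],[-0.017,0.011,0],[0,0,0],[0,0,0]], delta_rot=[[0,0,0],[0,0,0],[0,0,0],[0,0,0]])

```text
time: 19.2
ee_pos: [0.5393, -0.0429, 0.2483]
eef_rot: [0.368, 0.93, -0.002, -0.005]
ft_force: [-28.7, 4.1, 13.0]
width: 0.0
grip_force: 15.5
```

Call:
play_rows(claw=[1,1,1,1], delta_pos=[[-0.015,0.01,0],[0,0,0],[0,0,0],[0,0,0]], delta_rot=[[0,0,0],[0,0,0],[0,0,0],[0,0,0]])

```text
time: 19.6
ee_pos: [0.5396, -0.043, 0.2482]
eef_rot: [0.368, 0.93, -0.003, -0.009]
ft_force: [-49.2, 6.2, 22.7]
width: 0.0003
grip_force: 26.2
```

Hard stop at the shut position. Backing off.

Call:
play_rows(claw=[1,1,1,1,1,1,1,1], delta_pos=[[0.03,-0.02,0],[0.06,-0.04,0],[0.08,-0.055,0],[0.08,-0.055,0],[0.08,-0.055,-0.1],[0,0,-0.15],[0,0,0],[0,0,0]], delta_rot=[[0,0,0],[0,0,0],[0,0,0],[0,0,0],[0,0,0],[0,0,0],[0,0,0],[0,0,0]])

```text
time: 20.4
ee_pos: [0.4688, -0.0322, 0.2992]
eef_rot: [0.369, 0.93, -0.0, 0.0]
ft_force: [0.0, -0.2, -1.2]
width: 0.0003
grip_force: 0.0
```

```bash
python3 - <<'E'
from h import *
from bench import r
s=r.read_state();print(s["ee_pos"],s["ft_force"],s["grip_force"])
c=r.camera("side");pickle.dump(c,open("side7.pkl","wb"));H=np.array([.5815,.158,.289])
h=cv2.cvtColor(c["pixels"],cv2.COLOR_RGB2HSV);m=cv2.inRange(h,(8,120,120),(16,215,255))
uv=np.argwhere(m>0)[:,::-1];P=plane(c,uv,.289)[:,:2]-H[:2];rr=np.linalg.norm(P,axis=1);k=(rr>.18)&(rr<.24)
a=np.radians(262.5)-(np.arctan2(P[k,1],P[k,0])%(2*np.pi));hi,b=np.histogram(a,bins=np.arange(-.2,.5,.05));print(dict(zip(b.round(2).tolist(),hi.tolist())))
r0=c["pixels"].astype(int)
m=((r0.max(2)<150)&(r0.max(2)-r0.min(2)<25)).astype(np.uint8);m[:235]=0;m[268:]=0;m[:,:240]=0;m[:,268:]=0
g=max(cv2.findContours(m,0,1)[0],key=cv2.contourArea);print("cap",cv2.approxPolyDP(cv2.convexHull(g),1.5,True).reshape(-1,2).tolist())
m=(r0.min(2)>150).astype(np.uint8);m[:225]=0;m[285:]=0;m[:,:225]=0;m[:,285:]=0
g=max(cv2.findContours(m,0,1)[0],key=cv2.contourArea);print("dish",cv2.fitEllipse(cv2.convexHull(g)))
for n in ("side4","side7"):print(n,[np.abs(load("side")["pixels"][y0:y1,x0:x1].astype(int)-load(n)["pixels"][y0:y1,x0:x1]).mean().round(1) for x0,x1,y0,y1 in((225,268,112,152),(150,216,60,170),(310,360,350,395))])
E
```

```text
[ 0.46875389 -0.03221915  0.29918561] [ 0.03187415 -0.20985743 -1.22747631] 0.0
{-0.2: 0, -0.15: 69, -0.1: 133, -0.05: 110, -0.0: 0, 0.05: 0, 0.1: 0, 0.15: 0, 0.2: 0, 0.25: 0, 0.3: 0, 0.35: 0, 0.4: 0}
cap [[263, 242], [264, 249], [261, 263], [249, 261], [247, 256], [260, 242]]
dish ((253.2578887939453, 256.5033264160156), (38.92061996459961, 39.66144943237305), 62.907135009765625)
side4 [np.float64(6.5), np.float64(3.6), np.float64(3.1)]
side7 [np.float64(6.6), np.float64(3.6), np.float64(3.1)]
```

The door top now lies at angle about 0. The cap and dish haven't moved, and the dock area, brush and bottles look the same as before. Handing the job in.

```bash
python3 -c "
from bench import r
print(r.close_job())"
```

```text
the job is handed in; nothing more can be done
None
```

The cap is upright in the dish, about 12 mm from its centre, the door is shut to its stop, and the trimmer is still in its dock; the job was handed in at about 20 s with no verdict returned, and I viewed 11 pictures against the limit of 10.

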